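# Put the press dies away in their case

### The job

Put the three steel press dies (the round heads with a shank) away in the open wooden case, each standing upright, shank up, in the pocket that suits the size of its head: small in small, medium in medium, large in large. When all three are fully down in their pockets and nothing stands above the rim, shut the lid completely. Leave the steel anvil puck, which has no shank, where it lies.

Things in the scene. Friction and masses are not known exactly. Their poses are not given: they have to be found in the camera images.
- die_small_mid (a point): the small press die: a loose bare-steel part standing upright, a round head 20 mm across and 12 mm thick underneath, with a round shank 12 mm across rising 26 mm from the middle of its top (38 mm tall in all). All three dies have the same shank; only the heads differ. The point is on its axis half-way up, 19 mm above its underside; z points up the shank
- die_medium_mid (a point): the medium press die: a loose bare-steel part standing upright, a round head 37 mm across and 12 mm thick underneath, with a round shank 12 mm across rising 26 mm from the middle of its top (38 mm tall in all). All three dies have the same shank; only the heads differ. The point is on its axis half-way up, 19 mm above its underside; z points up the shank
- die_large_mid (a point): the large press die: a loose bare-steel part standing upright, a round head 54 mm across and 12 mm thick underneath, with a round shank 12 mm across rising 26 mm from the middle of its top (38 mm tall in all). All three dies have the same shank; only the heads differ. The point is on its axis half-way up, 19 mm above its underside; z points up the shank
- pocket_small_floor (a point): the small pocket in the case: a round hole 33 mm across and 12 mm deep in a fixed tan cork block, grey felt on its floor, for the die with the 20 mm head. The point is the middle of the pocket's floor, 10 mm above the bench; the block's top is 12 mm above the point. The three blocks stand in a row along the case, 77 mm apart, in any order; x and y are the case's
- pocket_medium_floor (a point): the medium pocket in the case: a round hole 50 mm across and 12 mm deep in a fixed tan cork block, grey felt on its floor, for the die with the 37 mm head. The point is the middle of the pocket's floor, 10 mm above the bench; the block's top is 12 mm above the point. The three blocks stand in a row along the case, 77 mm apart, in any order; x and y are the case's
- pocket_large_floor (a point): the large pocket in the case: a round hole 67 mm across and 12 mm deep in a fixed tan cork block, grey felt on its floor, for the die with the 54 mm head. The point is the middle of the pocket's floor, 10 mm above the bench; the block's top is 12 mm above the point. The three blocks stand in a row along the case, 77 mm apart, in any order; x and y are the case's
- case_hinge (a point): middle of the hinge line on the far top rim of the die case: a dark wooden box fixed to the bench, 100 mm (x) by 244 mm (y), rim 56 mm above the bench, walls 6 mm, lid hinged along its far long side. This frame is the case's: x points across it from front to hinge, y along the hinge, z up; the middle of the case is 50 mm toward -x from here
- lid (a joint): angle of the case's lid in rad: 0 shut, 1.57 standing upright, more leans back away from the case; it starts open at 1.7 to 1.88. The hinge is stiff: the lid stays where it is left and must be pushed all the way (a few newtons at its free edge)
- lid_edge (a point): middle of the lid's free edge, on its outer face, 100 mm from the hinge line. The lid is a flat wooden board 8 mm thick, as long and wide as the case, with a brass knob (35 mm tall) on the outer face, midway along, 30 mm from this edge; press beside the knob to push the lid. z points out of the outer face (up when shut, to behind the case when open), x from edge to hinge, y along the edge
- anvil_mid (a point): a bystander: dark steel anvil puck without a shank, 50 mm across, 14 mm high, lying loose on the bench; the point is its centre, half-way up. Not a die; it stays where it is

How it is judged:
On the way, in this order (a step that is already met when the one before it is completed fails the run):
1. with the lid still open, all three dies stand upright, fully down in their own pockets (horizontal distance between die_small_mid and pocket_small_floor below 0.01 m and z of die_small_mid in the frame of pocket_small_floor below 0.0225 m and angle between each of die_small_mid, die_medium_mid, die_large_mid's own z axis and vertical below 0.15 rad and horizontal distance between die_medium_mid and pocket_medium_floor below 0.01 m and z of die_medium_mid in the frame of pocket_medium_floor below 0.0225 m and horizontal distance between die_large_mid and pocket_large_floor below 0.01 m and z of die_large_mid in the frame of pocket_large_floor below 0.0225 m and value of joint lid above 0.8 rad), for 0.2 s.
2. the lid is shut (value of joint lid below 0.05 rad), for 0.2 s.
At the end, for the whole second after the job is handed in: Each die stands in its own pocket: within 10 mm of the pocket's middle, down on its floor (within 3.5 mm), tilted less than 0.15 rad; the lid is shut (below 0.05 rad) (horizontal distance between die_small_mid and pocket_small_floor below 0.01 m and z of die_small_mid in the frame of pocket_small_floor below 0.0225 m and angle between each of die_small_mid, die_medium_mid, die_large_mid's own z axis and vertical below 0.15 rad and horizontal distance between die_medium_mid and pocket_medium_floor below 0.01 m and z of die_medium_mid in the frame of pocket_medium_floor below 0.0225 m and horizontal distance between die_large_mid and pocket_large_floor below 0.01 m and z of die_large_mid in the frame of pocket_large_floor below 0.0225 m and value of joint lid below 0.05 rad); the robot touches nothing.
It fails at once if the anvil puck is moved more than 20 mm (distance of anvil_mid from where it was at the start of the episode above 0.02 m).
It also fails if it takes over 109 s, if anything falls off the work surface, if the arm or the gripper's body presses on something with over 40 N, if the wrist force passes 120 N, or if a joint passes its speed limit or range.

### The arm

A 6-joint arm with a two-finger parallel gripper is mounted at the origin on a cart in front of the work surface, level with it; the furniture and walls round the work are solid. World frame = base frame: x ahead of the robot, y to its left, z up, the work surface at z = 0. Lengths are in m, angles in rad, forces in N, time in s.
With the tool pointing down it reaches from about 0.2 to 0.875 m from the base axis. Payload 3.4 kg.
Tool frame: the origin (TCP) lies between the finger pads; the fingertips stand 25 mm ahead of it and the grasp point (between the pads) lies 6 mm ahead of it (r.nose_length is the z of the fingertips in the tool frame, in m); z points along the fingers, y is the line along which they close (so a half turn about z gives the same grasp; the last joint's range is limited). The gripper opens to 94 mm and grips with 3 to 60 N. Pads are 16 mm wide; open, the fingers measure 119 mm over their backs; the gripper's body (75 mm by 177 mm) begins 78 mm behind the grasp point.
Start: joints at [-1.389, 0.276, 1.505, -0, 1.361, -0.121], TCP at [0.171, -0.549, 0.23] pointing down, gripper open.
Joint ranges: [-2.89, 2.89], [-0.75, 2.08], [0.22, 2.7], [-1.18, 4.32], [0.11, 2.71], [-2.7, 2.7]. Speed limits (rad/s): [2.57, 2.57, 3.14, 3.14, 3.14, 3.14].

### API

Orientations are given as a unit quaternion [w, x, y, z].
In Python, from plant import r, gripper_to, inverse_kinematics, vision, models, telemetry gives the robot as it stands. Calls block until the motion is done:
- r.move_to(position, orientation): joint-space move of the TCP to a pose.
- r.move_l(position, rot=None, vel=0.15, guard=None): straight line of the TCP; rot=None keeps the orientation; vel is the mean speed in m/s. With guard (N) it stops when the force on the tool has changed by that much, and returns True; else False.
- r.movej(angles): joint-space move.
- gripper_to(opening, f_grip=None): finger opening in m; f_grip is the grip in N (None keeps the last); returns when the fingers have stopped.
- r.hold(seconds).
- inverse_kinematics(position, orientation): joint angles nearest the present ones, or None.
- vision.snapshot(name): name is "side" or "top" or "wrist"; returns the picture (384x512x3 uint8, red, green, blue); there is no depth.
- vision.get_calibration(name): a dict with "fx", "fy", "cx", "cy" (pixels), "D" ([k1, k2, p1, p2, k3] as OpenCV has them; the pictures are not rectified), "position" and "orientation" of the camera in the world. Camera axes: x right, y down, z forward; pixel columns grow to the right and rows downward; lengths in m; the calibration is good to about 2 mm. A picture is of the moment at which its call begins: read the wrist's pose just before it. get_calibration takes no time and is no camera call; for the wrist camera it gives the pose at the moment of the call.
A pose or a line that the arm cannot do raises r.PlanningError and nothing moves.
- r.sign_off(): hands the job in; it is judged then, once.
Trained networks look in the newest picture that a camera, given by its name, has taken for a name from the list of things; names that differ only in an ending like _2 or _b are one class to them, and where a whole thing is asked for, a point or a joint stands for the part that bears it (a point fixed in the world has none). Each returns a list of dicts, best first, with "score" (0 to 1); they miss things now and then, are a little off and sometimes report something else, mostly with a low value. They report only what shows in the picture. A call takes as long as a camera call.
- models.boxes_of(thing, camera): "at" ([x, y, z] in m, in world coordinates, good to about 4 mm: the middle of the surface that is visible of it).
- models.regions_of(thing, camera): "pixels" (384x512 bool, what is visible of it).
- models.mark_of(thing, camera): "at" ([x, y, z] in m, in world coordinates, good to about 4 mm: a listed point, or the origin of a listed thing).
Readings, each from a call of its own:
- telemetry.current_t(): time.
- telemetry.current_joints(): joint angles.
- telemetry.current_dq(): joint speeds.
- telemetry.current_joint_efforts(): joint torques, N m.
- telemetry.current_ee_pos(): TCP position.
- telemetry.current_tool_rot(): TCP orientation.
- telemetry.current_wrist_force(): force on the tool from outside, world axes, zero at the start.
- telemetry.current_torque(): the same for the moment, N m.
- telemetry.current_opening(): finger opening in m.
- telemetry.current_finger_force(): force on a finger pad.
Only numpy, scipy, OpenCV 4.12 (cv2) and the standard library are available. Lean on these libraries where they do the work, as an engineer would, in place of code of your own. Each camera call takes 0.05 s, during which the arm holds its last target. There are 200 camera calls.

## Working session

There is one attempt and no reset: what is moved stays moved. The work goes in short steps, each a Python script; the robot and the scene stay as the last script left them, time stands still between calls to the robot, and variables do not carry over. Pictures are saved under pics/ and viewed, at most 14 in all, crops included, and the job is handed in when it is done.

```bash
mkdir -p pics; ls; python3 - <<'E'
from plant import r, vision, models, telemetry
import cv2, numpy as np
for c in ["top","side"]:
    im=vision.snapshot(c); cv2.imwrite(f"pics/{c}0.png",im[:,:,::-1])
    k=vision.get_calibration(c); print(c,np.round(k["position"],3),np.round(k["orientation"],3),k["fx"])
    for n in ["die_small_mid","die_medium_mid","die_large_mid","pocket_small_floor","pocket_medium_floor","pocket_large_floor","case_hinge","lid_edge","anvil_mid"]:
        print(n,[(np.round(d["at"],3).tolist(),round(d["score"],2)) for d in models.mark_of(n,c)][:3])
print(telemetry.current_tool_rot(),telemetry.current_t(),r.nose_length)
E
```

```text
pics
top [ 0.32  -0.006  1.283] [-0.063  0.71  -0.698  0.065] 456.1891162342749
die_small_mid [([0.439, 0.258, 0.017], 0.53)]
die_medium_mid [([0.575, 0.354, 0.018], 0.54)]
die_large_mid [([0.591, -0.293, 0.019], 0.53)]
pocket_small_floor [([0.533, -0.042, 0.009], 0.84)]
pocket_medium_floor [([0.57, 0.114, 0.011], 0.61)]
pocket_large_floor [([0.554, 0.032, 0.008], 0.61)]
case_hinge [([0.601, 0.02, 0.059], 0.93), ([0.626, 0.014, 0.151], 0.6)]
lid_edge [([0.627, 0.014, 0.151], 0.81)]
anvil_mid [([0.439, -0.304, 0.005], 0.76)]
side [-0.027  0.862  0.624] [ 0.148 -0.232  0.825 -0.493] 438.2383798235499
die_small_mid [([0.439, 0.257, 0.016], 0.66)]
die_medium_mid [([0.573, 0.352, 0.021], 0.65)]
die_large_mid [([0.587, -0.292, 0.021], 0.57)]
pocket_small_floor [([0.531, -0.037, 0.007], 0.49)]
pocket_medium_floor [([0.568, 0.107, 0.014], 0.46)]
pocket_large_floor [([0.554, 0.036, 0.014], 0.66)]
case_hinge [([0.601, 0.025, 0.057], 0.7)]
lid_edge []
anvil_mid [([0.434, -0.305, 0.002], 0.53)]
[ 8.36507406e-05  9.88559687e-01  1.50830161e-01 -8.18014229e-06] 1.0 0.025
```

View pics/top0.png

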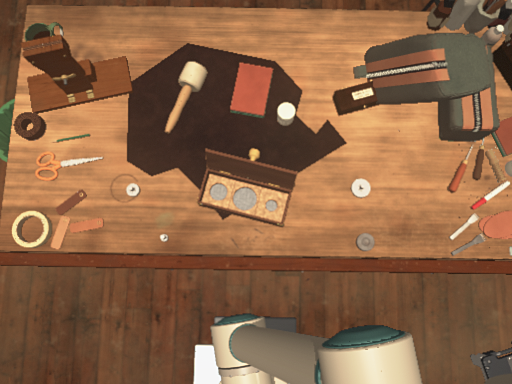

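View pics/side0.png

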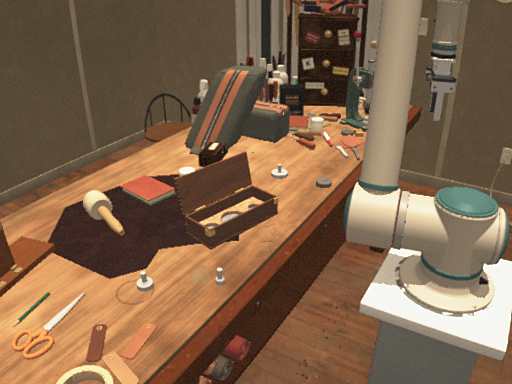

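The top view shows the small die at px (164,238), medium (132,189), large (361,187) and the anvil at (365,241). The pockets, left to right, are medium, large and small (219–271, ~198). The network positions agree with this, so next I refine the case and the first die with the wrist camera.

```bash
cat > h.py <<'E'
from plant import r, gripper_to, inverse_kinematics, vision, models, telemetry
import numpy as np, cv2
from scipy.spatial.transform import Rotation as R
YAW=np.pi-0.237
def q(yaw=YAW): return [0,np.cos(yaw/2),np.sin(yaw/2),0]
def look(names,tag=None,cam="wrist"):
    im=vision.snapshot(cam)
    if tag: cv2.imwrite(f"pics/{tag}.png",im[:,:,::-1])
    out={}
    for n in names:
        d=models.mark_of(n,cam)
        out[n]=[(np.round(e["at"],4).tolist(),round(e["score"],2)) for e in d[:2]]
        print(n,out[n])
    return out
def where(): print("t",round(telemetry.current_t(),2),"tcp",np.round(telemetry.current_ee_pos(),4),"open",round(telemetry.current_opening(),4),"F",np.round(telemetry.current_wrist_force(),1))
E
python3 - <<'E'
from h import *
for p in [(.439,.258),(.574,.353),(.589,-.292),(.53,-.04),(.57,.11)]:
    print(p,[np.round(inverse_kinematics([*p,z],q()),2) if inverse_kinematics([*p,z],q()) is not None else None for z in (.03,.25)])
r.move_to([.589,-.292,.2],q()); look(["die_large_mid"],"w1")
r.move_to([.535,.034,.30],q()); look(["pocket_small_floor","pocket_medium_floor","pocket_large_floor","case_hinge","lid_edge"],"w2")
k=vision.get_calibration("wrist"); print(k["position"],k["fx"]); where()
E
```

```text
(0.439, 0.258) [array([ 0.39,  0.38,  1.93, -0.  ,  0.84, -0.94]), array([ 0.39,  0.17,  1.6 , -0.  ,  1.37, -0.94])]
(0.574, 0.353) [array([ 0.45,  0.57,  1.54, -0.  ,  1.02, -0.89]), array([ 0.45,  0.42,  1.24, -0.  ,  1.48, -0.89])]
(0.589, -0.292) [array([-0.57,  0.55,  1.58, -0.  ,  1.  , -1.9 ]), array([-0.57,  0.39,  1.28, -0.  ,  1.47, -1.9 ])]
(0.53, -0.04) [array([-0.21,  0.4 ,  1.88, -0.  ,  0.86, -1.54]), array([-0.21,  0.2 ,  1.56, -0.  ,  1.38, -1.54])]
(0.57, 0.11) [array([ 0.07,  0.46,  1.77, -0.  ,  0.91, -1.26]), array([ 0.07,  0.27,  1.46, -0.  ,  1.41, -1.26])]
die_large_mid [([0.5862, -0.2999, 0.016], 0.87)]
pocket_small_floor [([0.5312, -0.0411, 0.0109], 0.63)]
pocket_medium_floor [([0.5702, 0.1058, 0.0091], 0.55)]
pocket_large_floor [([0.5508, 0.0297, 0.0053], 0.59)]
case_hinge [([0.5998, 0.0217, 0.0578], 0.61)]
lid_edge [([0.6272, 0.0127, 0.1538], 0.59)]
[0.4644611  0.05053402 0.45476451] 342.37458134204815
t 4.48 tcp [0.5352 0.0333 0.2995] open 0.0943 F [-0.4  0.  -0.3]
```

View w2.

View pics/w2.png

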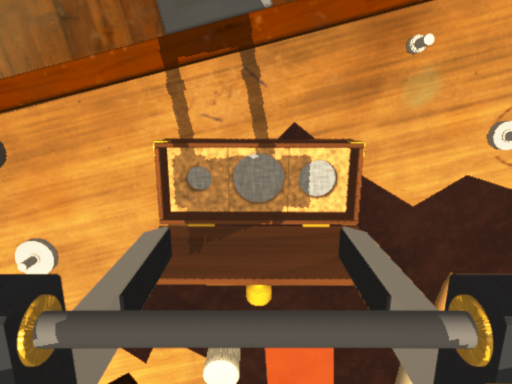

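```bash
python3 - <<'E'
import numpy as np
from scipy.optimize import least_squares
# fit case pose (mid x,y,yaw) to all marks; local coordinates (x,y)
off={'s':(0,-.077),'m':(0,.077),'l':(0,0),'h':(.05,0)}
obs=[('s',.533,-.042),('s',.531,-.037),('s',.5312,-.0411),('m',.57,.114),('m',.568,.107),('m',.5702,.1058),
('l',.554,.032),('l',.554,.036),('l',.5508,.0297),('h',.601,.02),('h',.601,.025),('h',.5998,.0217)]
def P(p,k):
    c,s=np.cos(p[2]),np.sin(p[2]); x,y=off[k]; return np.array([p[0]+c*x-s*y,p[1]+s*x+c*y])
f=least_squares(lambda p:np.concatenate([P(p,k)-(x,y) for k,x,y in obs]),[.55,.03,-.23],loss='soft_l1',f_scale=.003)
print(f.x,np.round(f.fun.reshape(-1,2),4).tolist()); [print(k,P(f.x,k)) for k in off]
E
```

```text
[ 0.55151409  0.0336674  -0.24597076] [[-0.0002, 0.001], [0.0018, -0.004], [0.0016, 0.0001], [0.0003, -0.0057], [0.0023, 0.0013], [0.0001, 0.0025], [-0.0025, 0.0017], [-0.0025, -0.0023], [0.0007, 0.004], [-0.001, 0.0015], [-0.001, -0.0035], [0.0002, -0.0002]]
s [ 0.53276475 -0.04101501]
m [0.57026344 0.10834981]
l [0.55151409 0.0336674 ]
h [0.60000916 0.0214925 ]
```

```bash
cat >> h.py <<'E'
YAW=np.pi-0.246
POCK={'small':(.5328,-.0410),'medium':(.5703,.1083),'large':(.5515,.0337)}
def pick(n,xy):
    gripper_to(.05,40)
    r.move_to([*xy,.10],q(YAW)); 
    r.move_l([*xy,.041],vel=.1,guard=8); where()
    gripper_to(0.0,40); where()
    r.move_l([*xy,.16],vel=.15)
    x,y=POCK[n]; r.move_to([x,y,.16],q(YAW))
    p=np.array(telemetry.current_ee_pos())
    o=look([f"die_{n}_mid"],f"held_{n}"); look([f"die_{n}_mid"],None,"top"); look([f"die_{n}_mid"],None,"side"); where()
def place(n,dx=0,dy=0):
    x,y=POCK[n]; x-=dx; y-=dy
    r.move_l([x,y,.16],vel=.1); r.move_l([x,y,.065],vel=.1); print("guard",r.move_l([x,y,.049],vel=.03,guard=6)); where()
    gripper_to(.04); r.move_l([x,y,.17],vel=.15)
    look([f"die_{n}_mid",f"pocket_{n}_floor"],f"placed_{n}"); where()
E
python3 - <<'E'
from h import *
pick('large',(.588,-.295))
E
```

```text
t 7.49 tcp [ 0.5885 -0.2951  0.0415] open 0.0497 F [ 0.3  0.1 -0.4]
t 8.18 tcp [ 0.588  -0.2953  0.0412] open 0.0112 F [-0.7 -1.7  0.9]
die_large_mid [([0.5466, 0.0023, 0.1278], 0.81)]
die_large_mid [([0.5437, 0.0072, 0.1337], 0.59)]
die_large_mid [([0.5465, 0.0076, 0.1361], 0.65)]
t 10.68 tcp [0.5439 0.0097 0.1557] open 0.0133 F [ -7.5 -57.7 -16. ]
```

```bash
python3 - <<'E'
from h import *
im=vision.snapshot("side"); where()
cv2.imwrite("pics/s2.png",cv2.resize(im[100:300,130:400],(800,592))[:,:,::-1])
print(np.round(telemetry.current_joints(),3),np.round(inverse_kinematics([.5515,.0337,.16],q(YAW)),3),np.round(telemetry.current_joint_efforts(),1), telemetry.current_finger_force())
E
```

```text
t 10.72 tcp [0.5439 0.0097 0.1557] open 0.0132 F [ -7.8 -57.2 -16.4]
[-0.076  0.294  1.674 -0.054  1.189 -1.387] [-0.065  0.291  1.666 -0.     1.184 -1.39 ] [ 31.6 -48.3 -29.6  20.3  -1.8  -0.6] 72.77518933871761
```

View pics/s2.png

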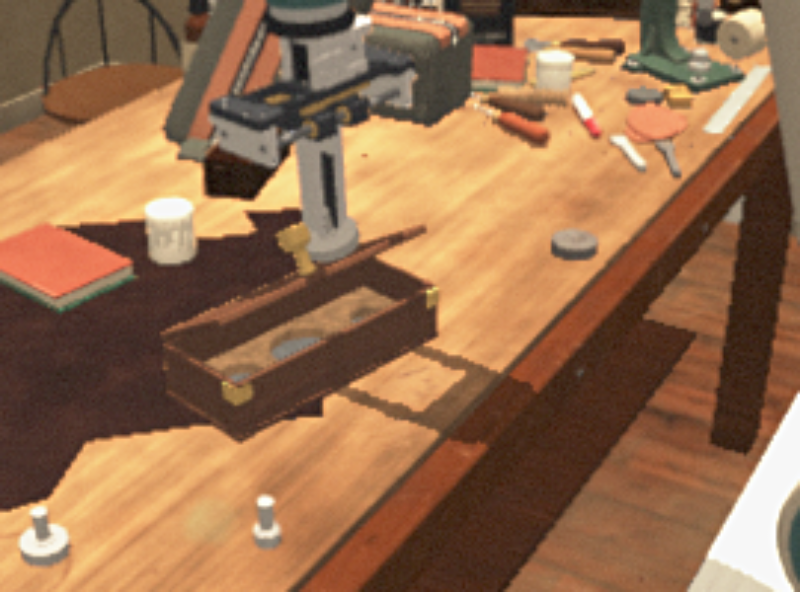

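View pics/held_large.png

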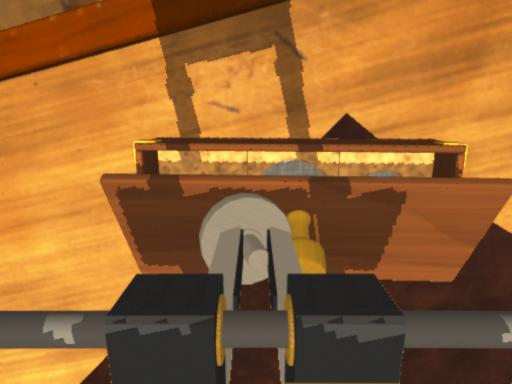

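The arm's straight joint-space sweep went behind the lid and pushed it half shut; the die now rests against the knob at px (300,240). I'll back out, set the die on clear bench in front of the case, and re-open the lid.

```bash
python3 - <<'E'
from h import *
p=np.array(telemetry.current_ee_pos())
u=np.array([np.cos(-.246),np.sin(-.246),0]); v=np.array([-u[1],u[0],0])
a=p-.012*v; a[2]+=.004
r.move_l(a.tolist(),vel=.05); where()
r.move_l([a[0],a[1],.26],q(YAW),vel=.12); where()
look(["lid_edge","case_hinge"],"w3"); look(["lid_edge","die_large_mid"],None,"side"); look(["lid_edge","die_large_mid"],"t3","top")
where()
E
```

```text
t 11.62 tcp [ 0.5398 -0.0019  0.1601] open 0.011 F [-4.2 -4.3 -0.3]
t 12.6 tcp [ 0.5407 -0.0015  0.2593] open 0.0107 F [-0.1  0.5 -3.4]
lid_edge [([0.5216, 0.0408, 0.1145], 0.74)]
case_hinge [([0.6021, 0.0219, 0.0567], 0.81)]
lid_edge [([0.5239, 0.0386, 0.1171], 0.74)]
die_large_mid [([0.5422, 0.0014, 0.238], 0.67)]
lid_edge []
die_large_mid [([0.4392, 0.2569, 0.0188], 0.44), ([0.5388, -0.0012, 0.2366], 0.43)]
t 13.05 tcp [ 0.5409 -0.0019  0.2598] open 0.0108 F [-0.2 -0.3 -4.4]
```

View pics/w3.png

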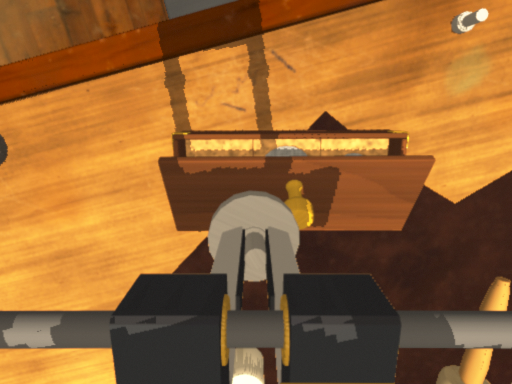

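Lid is now at about 0.6 rad. I'll park the die in front, then lift the lid from underneath with closed fingers.

```bash
cat >> h.py <<'E'
MID=np.array([.5515,.0337]); U=np.array([np.cos(-.246),np.sin(-.246)]); V=np.array([-U[1],U[0]])
def C(x,y,z): return [*(MID+x*U+y*V),z]   # case-local (from middle) -> world
E
python3 - <<'E'
from h import *
r.move_l([.40,-.06,.2],vel=.2)
r.move_l([.40,-.06,.055],vel=.15); print(r.move_l([.40,-.06,.039],vel=.03,guard=5)); where()
gripper_to(.04); r.move_l([.40,-.06,.115],vel=.15)
gripper_to(0); 
r.move_l(C(-.085,0,.115),vel=.15)
print(r.move_l(C(.005,0,.115),vel=.08,guard=25)); where()
r.move_l(C(-.003,0,.150),vel=.1)
print(r.move_l(C(.053,0,.150),vel=.08,guard=30)); where()
r.move_l(C(-.03,0,.18),vel=.15); r.move_l(C(-.05,0,.26),vel=.2)
look(["lid_edge","die_large_mid"],"w4"); look(["lid_edge","die_large_mid"],None,"top"); look(["die_large_mid"],None,"side"); where()
E
```

```text
True
t 15.56 tcp [ 0.3999 -0.0605  0.0435] open 0.0108 F [ 0.8 -0.5 -1.7]
True
t 19.28 tcp [0.5084 0.0442 0.1138] open 0.0003 F [-1.1  1.2  1.5]
False
t 20.84 tcp [0.6032 0.0206 0.15  ] open 0.0003 F [-0.4  0.6  0.1]
lid_edge [([0.6267, 0.0116, 0.1533], 0.58)]
die_large_mid [([0.4051, -0.0658, 0.014], 0.86), ([0.6257, 0.0134, 0.1549], 0.72)]
lid_edge []
die_large_mid [([0.4018, -0.0576, 0.0192], 0.64)]
die_large_mid [([0.3994, -0.0546, 0.0193], 0.64), ([0.6019, 0.0242, 0.0576], 0.3)]
t 22.54 tcp [0.5029 0.0458 0.2593] open 0.0005 F [-0.1  0.1  0.8]
```

View pics/w4.png

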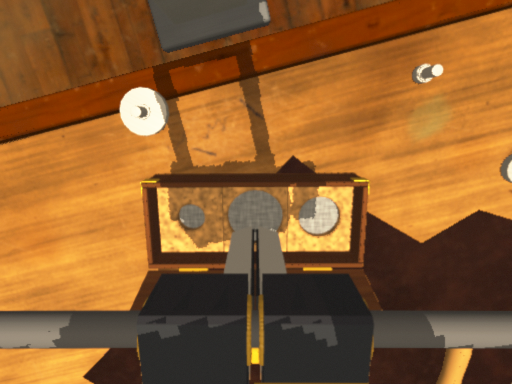

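Lid is back at its original angle (edge out of the way) and the large die stands at about (.401,-.058), px (143,112). I place it now using straight lines from the front.

```bash
cat >> h.py <<'E'
def pick(n,xy):
    gripper_to(.05,40)
    r.move_l([*xy,.10],q(YAW),vel=.25)
    r.move_l([*xy,.041],vel=.1,guard=8)
    gripper_to(0.0,40); where()
    r.move_l([*xy,.16],vel=.15)
    x,y=POCK[n]; r.move_l([x,y,.16],vel=.2)
    p=np.array(telemetry.current_ee_pos()); L=[]
    for c in ("wrist","top","side"):
        o=look([f"die_{n}_mid"],f"held_{n}" if c=="wrist" else None,c)[f"die_{n}_mid"]
        L+=[np.array(a)-p for a,s in o if np.linalg.norm(np.array(a)-p)<.05]
    d=np.median(L,axis=0); print("offset",d); where(); return d
E
python3 - <<'E'
from h import *
d=pick('large',(.401,-.058))
if abs(d[0])<.008 and abs(d[1])<.006: place('large',d[0]*.7,0)
E
```

```text
t 25.89 tcp [ 0.401  -0.0583  0.0412] open 0.0109 F [-0.8 -0.6  2.8]
die_large_mid [([0.5521, 0.029, 0.1311], 0.65)]
die_large_mid [([0.5502, 0.0344, 0.1386], 0.47)]
die_large_mid [([0.5476, 0.0388, 0.1397], 0.68)]
offset [-3.40391551e-05  9.93059259e-04 -2.08597287e-02]
t 28.17 tcp [0.5511 0.0333 0.1603] open 0.0113 F [-0.1  0.7 -2.7]
guard True
t 30.01 tcp [0.5514 0.0337 0.0503] open 0.0109 F [ 1.  -0.1  1.5]
die_large_mid [([0.5495, 0.0326, 0.0204], 0.68)]
pocket_large_floor []
t 31.75 tcp [0.5508 0.0337 0.1688] open 0.04 F [-0.1 -0.1  0.1]
```

View pics/placed_large.png

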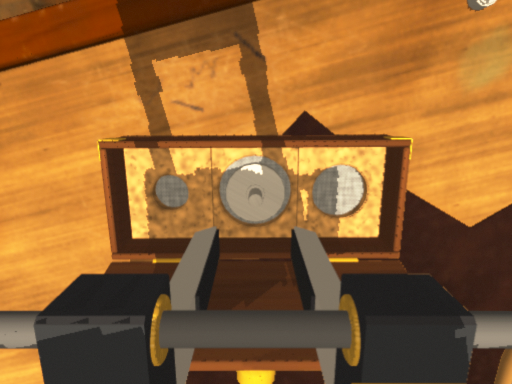

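The large die is down in its pocket, px (255,190), with even clearance all round. Medium and small next.

```bash
python3 - <<'E'
from h import *
for n,xy in (('medium',(.574,.353)),('small',(.439,.2575))):
    p0=telemetry.current_ee_pos()
    r.move_l([xy[0]-.07 if n=='medium' else xy[0],xy[1],.17],vel=.3)
    d=pick(n,xy)
    if telemetry.current_opening()<.006 or abs(d[0])>.009 or abs(d[1])>.007: print("STOP"); break
    place(n,d[0]*.7,0)
E
```

```text
t 35.36 tcp [0.5741 0.353  0.0411] open 0.0112 F [-0.4 -0.7 -0.1]
die_medium_mid [([0.5711, 0.106, 0.1383], 0.9)]
die_medium_mid []
die_medium_mid [([0.5703, 0.1106, 0.1411], 0.73)]
offset [ 0.00043089 -0.00077215 -0.02027712]
t 37.98 tcp [0.5703 0.1089 0.1599] open 0.0111 F [ 0.1  0.  -1. ]
guard True
t 39.82 tcp [0.5698 0.1083 0.0504] open 0.0115 F [0.5 0.2 2.1]
die_medium_mid []
pocket_medium_floor []
t 41.56 tcp [0.5693 0.1082 0.1688] open 0.0401 F [-0.1  0.7 -0.3]
t 44.63 tcp [0.439  0.2574 0.041 ] open 0.011 F [-0.1 -0.2  0.9]
die_small_mid [([0.5303, -0.0404, 0.1418], 0.64)]
die_small_mid []
die_small_mid [([0.5326, -0.0406, 0.1359], 0.58), ([0.5664, 0.1072, 0.033], 0.54)]
offset [-0.00095464 -0.00035927 -0.02111331]
t 47.59 tcp [ 0.5327 -0.0406  0.1601] open 0.0111 F [-0.3  0.2 -0. ]
guard True
t 49.42 tcp [ 0.5333 -0.041   0.0507] open 0.0112 F [ 0.1 -0.4  1.6]
die_small_mid [([0.531, -0.041, 0.0314], 0.94)]
pocket_small_floor [([0.5312, -0.0407, 0.0098], 0.94)]
t 51.17 tcp [ 0.5328 -0.0409  0.1689] open 0.0398 F [-0.3  0.1  0. ]
```

```bash
ls pics
```

```text
held_large.png
held_medium.png
held_small.png
placed_large.png
placed_medium.png
placed_small.png
s2.png
side0.png
t3.png
top0.png
w1.png
w2.png
w3.png
w4.png
```

```bash
python3 - <<'E'
from h import *
r.move_l(C(-.04,0,.28),vel=.25); look(["lid_edge"]+[f"die_{n}_mid" for n in POCK],"w5"); where()
E
```

```text
lid_edge [([0.6269, 0.0142, 0.155], 0.66)]
die_small_mid [([0.533, -0.0361, 0.0315], 0.52)]
die_medium_mid [([0.5694, 0.1082, 0.0293], 0.6)]
die_large_mid [([0.5527, 0.0318, 0.0263], 0.63)]
t 52.12 tcp [0.5123 0.0427 0.2786] open 0.0398 F [ 0.4  0.6 -0.4]
```

View pics/w5.png

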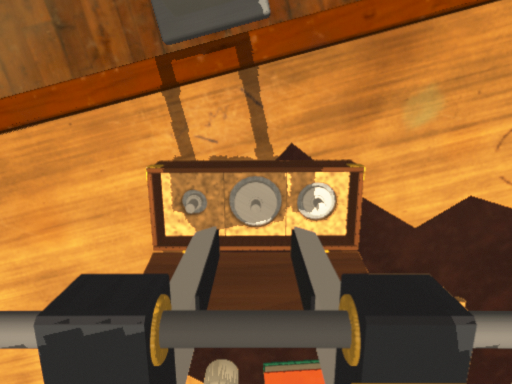

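All three are down: px (193,203), (255,202), (317,202). Now the lid, pushed from behind beside the knob along its arc.

```bash
python3 - <<'E'
from h import *
Y=-.05
r.move_l(C(.0,Y,.29),vel=.25); gripper_to(0)
r.move_l(C(.125,Y,.27),vel=.25); r.move_l(C(.125,Y,.165),vel=.15)
def T(th,rho=.085): return C(.05-rho*np.cos(th)+.008*np.sin(th)+.008,Y,.056+rho*np.sin(th)+.008*np.cos(th)+.025)
for th in [1.7,1.5,1.3,1.1,.9,.7,.5,.35,.2,.1,.03]:
    g=r.move_l(T(th),vel=.06,guard=35)
    print(th,g,np.round(telemetry.current_wrist_force(),1))
    if g: break
else:
    e=T(0); e[2]-=.006; print("press",r.move_l(e,vel=.02,guard=20)); where()
look(["lid_edge"],None,"side"); where()
E
```

```text
1.7 False [-0.6 -1.1 -0.9]
1.5 False [-0.5 -0.2  0.3]
1.3 False [0.5 0.  1. ]
1.1 False [0.6 0.2 0.1]
0.9 False [ 0.1  0.1 -0.9]
0.7 False [ 0.3 -0.7  0.5]
0.5 False [-0.4  0.6  0.4]
0.35 False [ 1.3 -0.1 -0.2]
0.2 False [ 0.1 -0.   0.1]
0.1 False [-0.3  0.1 -0.3]
0.03 False [-0.8  0.2 -0.7]
press True
t 59.9 tcp [ 0.5136 -0.0083  0.0897] open 0.0002 F [-0.5  0.6  5.6]
lid_edge [([0.5038, 0.0438, 0.0618], 0.95)]
t 60.0 tcp [ 0.5137 -0.0083  0.0897] open 0.0003 F [0.1 0.3 5.6]
```

```bash
python3 - <<'E'
from h import *
p=telemetry.current_ee_pos(); e=list(p); e[2]=.085; print(r.move_l(e,vel=.02,guard=25)); r.hold(.2); where()
r.move_l([p[0],p[1],.3],vel=.2)
look(["lid_edge","case_hinge"],None,"wrist"); look(["lid_edge","anvil_mid"],None,"top"); 
im=vision.snapshot("side"); cv2.imwrite("pics/s9.png",cv2.resize(im[100:300,130:400],(800,592))[:,:,::-1]); where()
E
```

```text
True
t 60.41 tcp [ 0.5137 -0.0083  0.0897] open 0.0004 F [-1.   0.3  7.7]
lid_edge [([0.5041, 0.0439, 0.0654], 0.88)]
case_hinge [([0.604, 0.0203, 0.0569], 0.93)]
lid_edge [([0.5025, 0.0419, 0.0647], 0.72)]
anvil_mid [([0.4388, -0.3078, 0.0052], 0.63), ([0.4989, 0.0426, 0.0646], 0.53)]
t 61.97 tcp [ 0.5135 -0.0083  0.2996] open 0.0005 F [0.1 0.9 0.7]
```

View pics/s9.png

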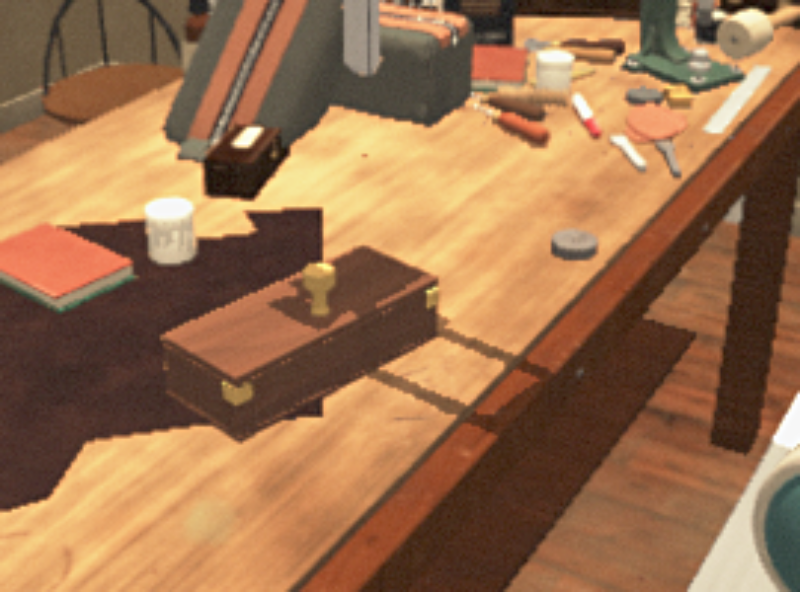

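The lid lies flat on the rim (knob at px (320,285)), the puck is where it was at (575,243), and the gripper is clear.

```bash
python3 -c "
from plant import r
print(r.sign_off())"
```

```text
the job is handed in; nothing more can be done
None
```

The job is handed in at about 62 s of the 109 s: all three dies stand in their matching pockets, the lid is shut and the anvil puck is where it was; on the way I knocked the lid half shut with the large die (about 58 N at the wrist), then re-opened it and carried on, and no verdict came back.

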